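Pack a rack-foot bolt and hold its head

TASK

Pick the slotted spacer block out of the parts bin and set it upright behind the front wall of the rack-foot bracket, astride the bolt between that wall and the bolt head, standing on the bracket's base plate, and let go of it. Then reach down into the gap behind it, grip the hidden hex bolt head between the fingers so that it stops turning with the nut runner, and finish while still holding it firmly. Leave the other parts in the bin and do not disturb the mug, jar and carton.

Things in the scene. Friction and masses are not known exactly. Their poses are not given: they have to be found in the camera images.
- spacer: Aluminium saddle spacer, an upside-down U: 26 mm thick (x), 50 wide (y), 72 tall (z), about 0.16 kg. Slot 26 mm wide, through the thickness, open below, 58 mm deep, between two 12 mm legs; solid 14 mm web on top. Origin: underside centre. Same after a half turn. Starts standing on its legs in any of the bin's four places, the only oblong part there. Take it by its 50 mm width near the top.
- bin: Grey open parts bin fixed to the counter, 240 mm (x) x 290 mm (y) outside, walls 50 mm high and 5 mm thick, floor 5 mm thick. Origin: centre of its underside. The spacer and three other parts stand about (+-55, +-68) mm from its centre in its own axes, small parts along its middle line x = 0.
- bracket: U-shaped grey steel rack-foot bracket, fixed. Origin on the counter under the rear face of its front wall; x to the rear wall, y along the walls. Base plate 10 mm thick. Walls x -6..0 and 88..94 mm, 140 wide, tops at z 85, gap open above and at both ends. 16 mm bolt shank along x, axis z 55, y 0, bare x 0..34; hex head x 34..54. Nut runner on the robot's side, x -127..-22, top z 77.
- seat (a point): Where the centre of the spacer's underside belongs: on the base plate (10 mm above the counter), under the bolt axis, halfway between front wall and bolt head (34 mm apart), 17 mm behind the front wall. Axes as the bracket's: spacer thickness along x, width along y.
- bolt_head (a point): Centre of the hex head, on the bolt axis, 55 mm above the counter, 44 mm behind the front wall. Head 30 mm across flats, 35 across corners, 20 thick along the bolt axis (x); 34 mm free behind it to the rear wall. Turns with the bolt. Fingers come from above, one on each y side of the head; 3 to 6 mm to the rear of its centre they clear the spacer.
- bolt (a joint): Bolt angle about its axis (rad). The nut runner drags it round all the time at about 0.1 rad/s with about 0.15 N m, against a stiff drag, so it yields only slowly to the fingers. At 0 and every multiple of 1.047 rad two flats face exactly to the bracket's +y and -y.
- collar: Bystander in the bin: steel collar, 48 mm diameter, 25 mm tall. Origin: underside centre.
- cap: Bystander in the bin: brass pipe fitting, 44 mm diameter, 45 mm tall with a thinner upper half. Origin: underside centre.
- block: Bystander in the bin: solid dark steel block 38 x 38 x 30 mm. Origin: underside centre.
- pin: Bystander in the bin: steel pin standing near its centre, 20 mm diameter, 35 mm tall. Origin: underside centre.
- nut_a: Bystander in the bin: steel ring 30 mm diameter, 12 mm tall. Origin: underside centre.
- nut_b: Bystander in the bin: a second such ring, 30 mm diameter, 12 mm tall. Origin: underside centre.
- mug: Bystander: white mug, 80 mm wide, 90 mm tall. Origin: underside centre.
- jar: Bystander: amber jar with black lid, 60 mm diameter, 90 mm tall. Origin: underside centre.
- carton: Bystander: cardboard carton 60 x 80 x 50 mm. Origin: underside centre.
Things that resemble listed ones, but are neither listed nor needed, are in the scene too. What is shaped like the spacer but black or orange is not meant.

How it is judged:
On the way, in this order (a step that is already met when the one before it is completed fails the run):
1. the spacer is lifted out of the bin (height (world z) of spacer above 0.06 m and contact force between the fingers and spacer above 0.5 N), for 0.1 s.
2. the spacer stands astride the bolt between the front wall and the head, let go (x of spacer in the frame of seat between -0.007 and 0.007 m and y of spacer in the frame of seat between -0.009 and 0.009 m and z of spacer in the frame of seat between -0.004 and 0.004 m and angle between spacer's own z axis and vertical below 0.12 rad and angle between the x axis of spacer and the x axis of seat, either way round below 0.3 rad and contact force between the fingers and spacer below 0.2 N and linear speed of spacer below 0.02 m/s), for 0.2 s.
3. the bolt head is gripped and kept from turning for a second and a half (x of spacer in the frame of seat between -0.007 and 0.007 m and y of spacer in the frame of seat between -0.009 and 0.009 m and z of spacer in the frame of seat between -0.004 and 0.004 m and angle between spacer's own z axis and vertical below 0.12 rad and angle between the x axis of spacer and the x axis of seat, either way round below 0.3 rad and contact force between the fingers and bolt above 5 N and distance between the grasp point and bolt_head below 0.022 m and velocity of joint bolt between -0.02 and 0.02 rad/s), for 1.5 s.
At the end, for the whole second after the job is handed in: Fingers hold the bolt head: within 22 mm of the grasp point, pressed over 5 N, turning under 0.02 rad/s. The spacer stands on the base plate astride the bolt, within 7 mm along and 9 mm across the bolt of its seat, upright within 0.12 rad, square within 0.3 rad (all of step 3 and linear speed of spacer below 0.02 m/s); the arm keeps its last pose, push and grip.
It fails at once if the mug, jar or carton is disturbed (moved over 25 mm) (distance of any of mug, jar, carton from where it was at the start of the episode above 0.025 m).
It fails at once if another part is taken out of the bin (height (world z) of any of collar, cap, block, pin, nut_a, nut_b above 0.055 m).
It also fails if it takes over 61 s, if anything falls off the work surface, if the arm or the gripper's body presses on something with over 40 N, if the wrist force passes 120 N, or if a joint passes its speed limit or range.

ROBOT

A 6-joint arm with a two-finger parallel gripper is mounted at the origin on the work surface. World frame = base frame: x ahead of the robot, y to its left, z up, the work surface at z = 0. Lengths are in m, angles in rad, forces in N, time in s.
With the tool pointing down it reaches from about 0.3 to 0.775 m from the base axis. Payload 14.6 kg.
Tool frame: the origin (TCP) lies at the very end of the fingers, on their centre line; the grasp point (between the pads) lies 19 mm behind it; z points along the fingers, y is the line along which they close (so a half turn about z gives the same grasp; the last joint's range is limited). The gripper opens to 94 mm and grips with 3 to 60 N. Pads are 16 mm wide; open, the fingers measure 119 mm over their backs; the gripper's body (75 mm by 177 mm) begins 78 mm behind the grasp point.
Start: joints at [-1.371, 0.3, 1.521, -0, 1.321, -0.067], TCP at [0.145, -0.531, 0.173] pointing down, gripper open.
Joint ranges: [-3.03, 3.03], [-0.79, 2.21], [0.23, 2.52], [-1.04, 4.18], [0, 3.07], [-2.55, 2.55]. Speed limits (rad/s): [2.22, 2.22, 2.57, 3.14, 3.14, 3.14].

INTERFACE

Orientations are given as [roll, pitch, yaw] about the fixed x, y, z axes, in that order (R = Rz(yaw) Ry(pitch) Rx(roll)).
In Python, from station import ctrl gives the robot as it stands. The module is installed in compiled form; this text tells all that it offers.
- The arm moves only by the tool play_rows, never from a script. Its argument "commands" is a list of rows, each a list of 7 numbers: the shift along the tool's x, y, z in m, then the turn, a rotation vector about the tool's x, y, z in degrees, then the closure, from -1 (fully open) to 1 (shut). A call has 1 to 20 rows; each row shifts and turns the commanded pose from where the row before left it, along the tool's axes as they then stand; what a row does not reach is not made up. A row lasts 1/12 s, in which the tool goes at most 41.7 mm and 7.16 degrees, less where a joint would pass 70% of its speed; a pose out of reach is approached as far as the arm can. A call is refused whole if a number of a shift passes 0.0417 or a number of a turn 7.16, either way. A call with a gripper value outside its range is refused whole. The fingers move at their own pace and stop on an object; "force" is the grip in N (left out, the last holds). Time passes only in rows, so rows that do not move let the fingers close. It gives the time, the measured TCP pose, the force, the opening and the grip force at its end, in the units of the state.
- ctrl.get_obs(): the state, without advancing time (a new reading comes with each control period).
- ctrl.camera(name): name is "side" or "top" or "wrist"; returns the picture (420x560x3 uint8, blue, green, red); there is no depth.
- ctrl.camera_model(name): a dict with "fx", "fy", "cx", "cy" (pixels), "distortion" ([k1, k2, p1, p2, k3] as OpenCV has them; the pictures are not rectified), "rvec" (rotation vector, rad) and "tvec" (3), from world to camera coordinates, as OpenCV has them. Camera axes: x right, y down, z forward; pixel columns grow to the right and rows downward; lengths in m; the calibration is good to about 2 mm. A picture is of the moment at which its call begins: read the wrist's pose just before it. camera_model takes no time and is no camera call; for the wrist camera it gives the pose at the moment of the call.
- ctrl.hand_in(): hands the job in; it is judged then, once.
The state is a dict: "time_s": time; "qpos": joint angles; "joint_vel": joint speeds; "tau": joint torques, N m; "ee_pos": TCP position; "eef_rot": TCP orientation; "force": force on the tool from outside, world axes, zero at the start; "moment": the same for the moment, N m; "grip_width": finger opening in m; "grip_force": force on a finger pad.
Only numpy, scipy, OpenCV 4.12 (cv2) and the standard library are available. Lean on these libraries where they do the work, as an engineer would, in place of code of your own. Each camera call takes 0.05 s, during which the arm holds its last target. There are 200 camera calls.

## Working session

There is one attempt and no reset: what is moved stays moved. The work goes in short steps, Python scripts to look and compute and a tool call to move; the robot and the scene stay as the last step left them, time stands still between calls to the robot, and variables do not carry over. Pictures are saved under pics/ and viewed, at most 10 in all, crops included, and the job is handed in when it is done.

Besides the shell and the picture viewer there is one more tool, called after ">>>" as name([rows], argument=value, ...), one row to a line, values as JSON. play_rows: Moves the arm, as the interface text tells. Its arguments: {"type":"object","properties":{"commands":{"type":"array","items":{"type":"array","items":{"type":"number"}}},"force":{"type":"number"}},"required":["commands"]}

```bash
mkdir -p pics
cat > h.py <<'E'
import numpy as np, cv2
from station import ctrl
def snap(n,f):
    m=ctrl.camera_model(n); im=ctrl.camera(n); cv2.imwrite('pics/'+f+'.png',im); np.save('pics/'+f+'.npy',m,allow_pickle=True); return im,m
def load(f): return cv2.imread('pics/'+f+'.png'), np.load('pics/'+f+'.npy',allow_pickle=True).item()
def K(m): return np.array([[m['fx'],0,m['cx']],[0,m['fy'],m['cy']],[0,0,1.]])
def ray(m,px):
    R=cv2.Rodrigues(np.array(m['rvec'],float))[0]; t=np.array(m['tvec'],float).ravel()
    u=cv2.undistortPoints(np.array(px,float).reshape(-1,1,2),K(m),np.array(m['distortion'],float)).reshape(-1,2)
    d=np.c_[u,np.ones(len(u))]@R; return -R.T@t, d/np.linalg.norm(d,axis=1)[:,None]
def plane(m,px,z):
    c,d=ray(m,px); return c+d*((z-c[2])/d[:,2])[:,None]
def tri(m1,p1,m2,p2):
    c1,d1=ray(m1,p1); c2,d2=ray(m2,p2); out=[]
    for a,b in zip(d1,d2):
        s=np.linalg.lstsq(np.c_[a,-b],c2-c1,rcond=None)[0]; A=c1+a*s[0];B=c2+b*s[1]; out.append(np.r_[(A+B)/2,np.linalg.norm(A-B)])
    return np.array(out)
def proj(m,P): return cv2.projectPoints(np.array(P,float).reshape(-1,1,3),np.array(m['rvec'],float),np.array(m['tvec'],float),K(m),np.array(m['distortion'],float))[0].reshape(-1,2)
E
python3 - <<'E'
from h import *
ims=[snap(n,n+'0')[0] for n in ('top','side','wrist')]
cv2.imwrite('pics/a.png',np.hstack(ims[:2])[:, :]) if 0 else None
for n in ('top','side','wrist'):
    c,_=ray(load(n+'0')[1],[[280,210]]); print(n,c.round(3))
o=ctrl.get_obs(); print(o['time_s'],o['ee_pos'],o['eef_rot'],o['grip_width'])
E
```

```text
top [0.292 0.006 1.243]
side [ 0.454 -0.717  0.751]
wrist [ 0.217 -0.511  0.384]
0.15 [ 0.14495369 -0.53032539  0.17221837] [-3.14071743e+00 -6.52677086e-05  2.66756279e-01] 0.09389731488670934
```

View pics/top0.png

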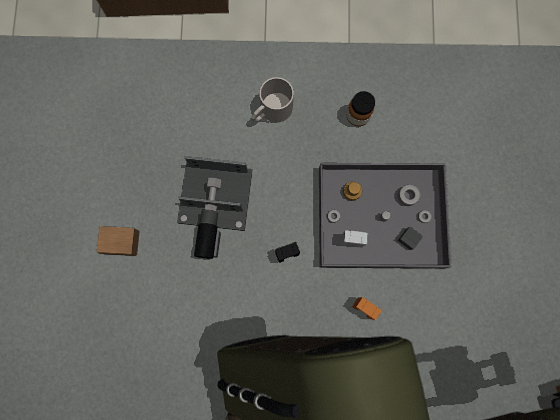

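View pics/side0.png

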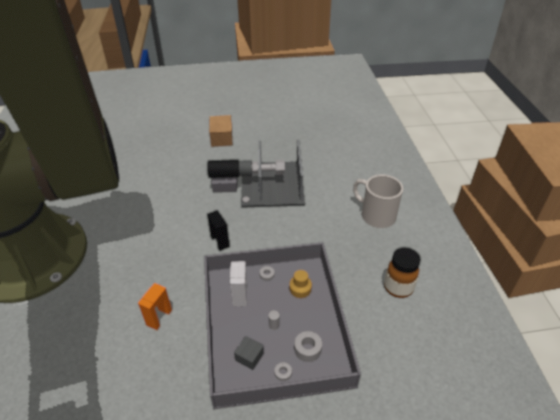

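The top view shows the silver spacer at (356,238) in the bin, and the bracket with bolt head at (214,183) and front wall at row ~205. Lookalikes are the black piece (288,252) and the orange one (368,307), both outside the bin. My choice is the silver one in the bin, and I'll check it in a close crop.

Run:
```python
from h import *
t,mt=load('top0'); s,ms=load('side0')
def crop(im,x,y,w,h,k): return cv2.resize(im[y:y+h,x:x+w],None,fx=k,fy=k,interpolation=cv2.INTER_CUBIC)
a=crop(t,170,150,90,75,4.4); b=crop(t,330,220,60,50,6.6); c=crop(s,200,130,110,80,3.6); d=crop(s,210,250,60,60,5)
C=np.zeros((600,800,3),np.uint8)
for im,x,y in((a,0,0),(b,400,0),(c,0,300),(d,400,300)): 
    hh=min(im.shape[0],300);ww=min(im.shape[1],400); h=im[:hh,:ww]; hh,ww=h.shape[:2]; C[y:y+hh,x:x+ww]=h
cv2.imwrite('pics/crops.png',np.clip(C.astype(float)*1.3,0,255).astype(np.uint8))
for n,im,m,(x,y,w,h) in(('top',t,mt,(330,222,50,35)),('side',s,ms,(222,255,30,55))):
    g=cv2.cvtColor(im,cv2.COLOR_BGR2GRAY)[y:y+h,x:x+w]
    for th in(150,190):
        M=(g>th).astype(np.uint8); cs,_=cv2.findContours(M,cv2.RETR_EXTERNAL,cv2.CHAIN_APPROX_NONE)
        k=max(cs,key=cv2.contourArea); r=cv2.minAreaRect(k+np.array([[x,y]])); print(n,th,cv2.contourArea(k),r,cv2.boxPoints(r).round(1).tolist())
```

```text
top 150 213.5 ((355.5445556640625, 236.554443359375), (22.089824676513672, 11.343423843383789), 5.710593223571777) [[344.0, 241.10000610351562], [345.1000061035156, 229.8000030517578], [367.1000061035156, 232.0], [366.0, 243.3000030517578]]
top 190 0.0 ((365.0, 243.0), (0.0, 0.0), 0.0) [[365.0, 243.0], [365.0, 243.0], [365.0, 243.0], [365.0, 243.0]]
side 150 286.0 ((237.0, 272.5), (21.0, 14.0), 90.0) [[230.0, 262.0], [244.0, 262.0], [244.0, 283.0], [230.0, 283.0]]
side 190 106.5 ((237.0, 269.5), (13.0, 10.0), 90.0) [[232.0, 263.0], [242.0, 263.0], [242.0, 276.0], [232.0, 276.0]]
```

View pics/crops.png

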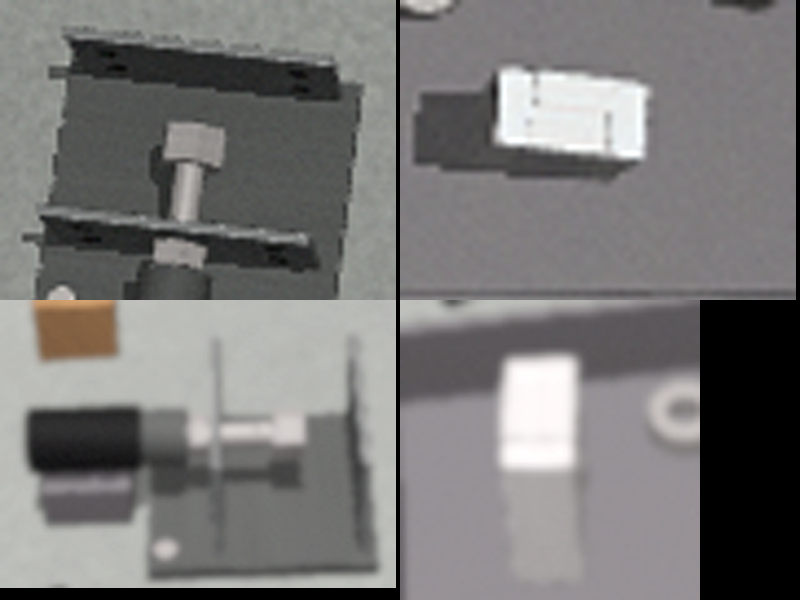

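The crop confirms it: a silver, oblong spacer with a solid web on top (top-view centre (355.5,236.5)). The bolt head is at about (214,181) in the top view and (280.5,166) in the side view.

Run:
```python
from h import *
t,mt=load('top0'); s,ms=load('side0')
print('spacer,head',tri(mt,[[355.5,236.5],[214.1,181.4]],ms,[[237,272.5],[280.6,166.1]]).round(4))
b=plane(mt,[[344,241.1],[345.1,229.8],[367.1,232],[366,243.3],[355.5,236.5]],0.077);print(b.round(4)); d=b[2]-b[1]; print('yaw long',np.degrees(np.arctan2(d[1],d[0])),np.linalg.norm(d),np.linalg.norm(b[1]-b[0]))
w=plane(mt,[[179.5,198.4],[240.5,204.1],[184.8,157.5],[245.7,164.1]],0.085);print(w.round(4)); 
for i in(0,2): d=w[i]-w[i+1];print(np.degrees(np.arctan2(d[1],d[0])),np.linalg.norm(d),((w[i]+w[i+1])/2).round(4))
print(plane(mt,[[214.1,181.4]],.07))
```

```text
spacer,head [[ 0.4441 -0.1623  0.0731  0.0032]
 [ 0.5665  0.1596  0.0559  0.0034]]
[[ 0.4344 -0.1361  0.077 ]
 [ 0.4596 -0.1386  0.077 ]
 [ 0.4558 -0.1872  0.077 ]
 [ 0.4306 -0.1845  0.077 ]
 [ 0.4452 -0.1615  0.077 ]]
yaw long -94.47155038396868 0.04874249640273979 0.02533480305470214
[[0.5208 0.2314 0.085 ]
 [0.5109 0.0948 0.085 ]
 [0.6155 0.2249 0.085 ]
 [0.6031 0.0864 0.085 ]]
85.84335440453391 0.13696091286845063 [0.5159 0.1631 0.085 ]
84.87731144837844 0.13908183688673953 [0.6093 0.1557 0.085 ]
[[0.56494072 0.1579486  0.07      ]]
```

>>> play_rows([
  [0,0,-0.005,0,0,5,-0.5],
  [0,0,-0.005,0,0,5,-0.5],
  [0,0,-0.005,0,0,5,-0.5],
  [0,0,-0.005,0,0,4.8,-0.5],
  [0.018,-0.026,0,0,0,0,-0.5],
  [0.018,-0.026,0,0,0,0,-0.5],
  [0.018,-0.026,0,0,0,0,-0.5],
  [0.018,-0.026,0,0,0,0,-0.5],
  [0.018,-0.026,0,0,0,0,-0.5],
  [0.018,-0.026,0,0,0,0,-0.5],
  [0.018,-0.026,0,0,0,0,-0.5],
  [0.018,-0.026,0,0,0,0,-0.5],
  [0.018,-0.026,0,0,0,0,-0.5],
  [0.018,-0.026,0,0,0,0,-0.5],
  [0.018,-0.026,0,0,0,0,-0.5],
  [0.018,-0.026,0,0,0,0,-0.5],
  [0.018,-0.026,0,0,0,0,-0.5],
  [0.018,-0.026,0,0,0,0,-0.5],
  [0.018,-0.026,0,0,0,0,-0.5],
  [0,0,0,0,0,0,-0.5],
], force=25)

```text
time_s: 1.82
ee_pos: [0.4469, -0.1597, 0.1924]
eef_rot: [-3.141, -0.0, -0.075]
force: [0.4, -0.5, 0.8]
grip_width: 0.0705
grip_force: 0.0
```

Run:
```python
from h import *
o=ctrl.get_obs(); print(o['time_s'],o['ee_pos'].round(4),o['eef_rot'].round(4),o['grip_width'],o['force'])
im,m=snap('wrist','w1'); print(ray(m,[[280,210]]))
print(proj(m,[[.445,-.162,.077],o['ee_pos']]))
g=cv2.cvtColor(im,cv2.COLOR_BGR2GRAY); M=(g>150).astype(np.uint8); cs,_=cv2.findContours(M,0,2)
for k in cs:
    if cv2.contourArea(k)>300: print(cv2.contourArea(k),cv2.minAreaRect(k))
```

```text
1.8167 [ 0.4469 -0.1597  0.1924] [-3.1408e+00 -1.0000e-04 -7.5400e-02] 0.07052255857058361 [ 0.38853442 -0.50415289  0.75334973]
(array([ 0.52103316, -0.16501794,  0.40451095]), array([[-0.25947705,  0.0189463 , -0.96556341]]))
[[282.80005727 196.72174511]
 [280.19246522 238.00647294]]
10158.5 ((279.0, 396.0), (46.0, 254.0), 90.0)
10819.0 ((280.3426513671875, 272.1738586425781), (183.00999450683594, 124.24119567871094), 0.8069294691085815)
51222.0 ((339.03680419921875, 117.43303680419922), (222.2815704345703, 263.2186584472656), 85.13549041748047)
23022.5 ((465.5, 162.5), (325.0, 187.0), 90.0)
30669.0 ((104.5, 157.5), (315.0, 209.0), 90.0)
```

View pics/w1.png

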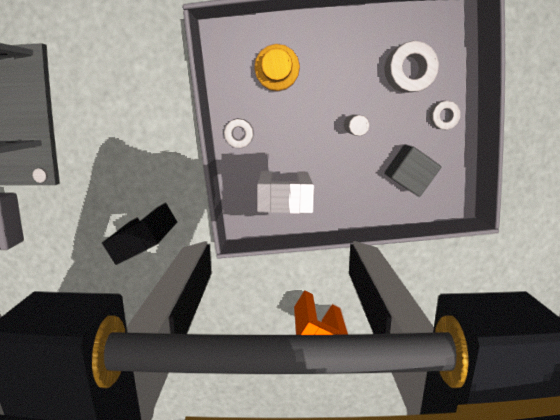

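The wrist view shows the spacer at (286,195) with edges parallel to the fingers. The +x (slot) face is above its top face, and the top-face centre is around (286,199).

Run:
```python
from h import *
im,m=load('w1'); t,mt=load('top0')
p=plane(m,[[286,199.5],[258,199.5],[314,199.5]],.077); print(p.round(4)); print(tri(m,[[286,199.5]],mt,[[355.5,236.5]]).round(4))
cv2.imwrite('pics/c2.png',cv2.resize(im[160:230,240:330],None,fx=8,fy=8,interpolation=cv2.INTER_CUBIC))
```

```text
[[ 0.4423 -0.1646  0.077 ]
 [ 0.4442 -0.1398  0.077 ]
 [ 0.4404 -0.1895  0.077 ]]
[[ 0.444  -0.1628  0.081   0.004 ]]
```

View pics/c2.png

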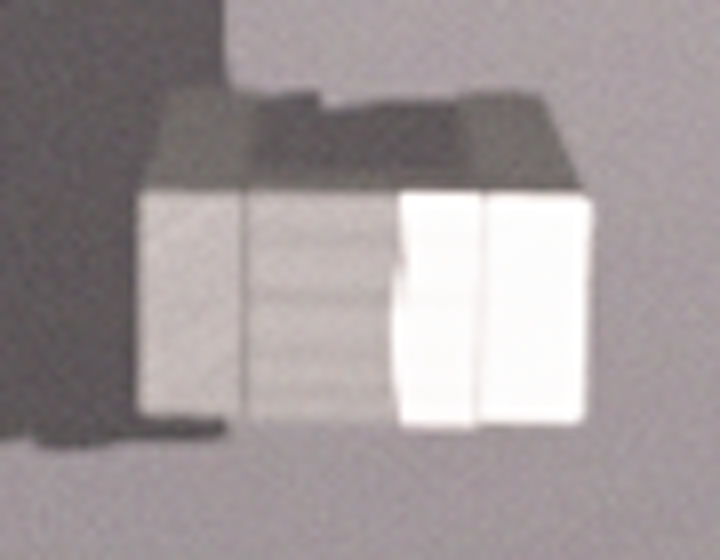

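>>> play_rows([
  [-0.003,0.0035,0.02,0,0,0,-0.5],
  [0,0,0.03,0,0,0,-0.5],
  [0,0,0.03,0,0,0,-0.5],
  [0,0,0.03,0,0,0,-0.5],
  [0,0,0.02,0,0,0,-0.5],
  [0,0,0.012,0,0,0,-0.5],
  [0,0,0,0,0,0,1],
  [0,0,0,0,0,0,1],
  [0,0,0,0,0,0,1],
  [0,0,0,0,0,0,1],
  [0,0,0,0,0,0,1],
  [0,0,0,0,0,0,1],
], force=25)

```text
time_s: 2.87
ee_pos: [0.4418, -0.1664, 0.0513]
eef_rot: [3.141, -0.001, -0.079]
force: [-0.5, -0.6, 1.0]
grip_width: 0.0338
grip_force: 0.0
```

Run:
```python
from h import *
o=ctrl.get_obs(); print(o['time_s'],o['ee_pos'].round(4),o['eef_rot'].round(4),o['grip_width'],o['grip_force'],o['force'])
w,_=snap('wrist','w2'); s,_=snap('side','s2')
cv2.imwrite('pics/c3.png',np.hstack([cv2.resize(w,(480,360)),cv2.resize(s[220:400,180:340],(320,360))]))
```

```text
2.8667 [ 0.4418 -0.1664  0.0513] [ 3.1412e+00 -1.0000e-03 -7.8700e-02] 0.033784346251888905 0.0 [-0.48298815 -0.57036771  0.97523484]
```

View pics/c3.png

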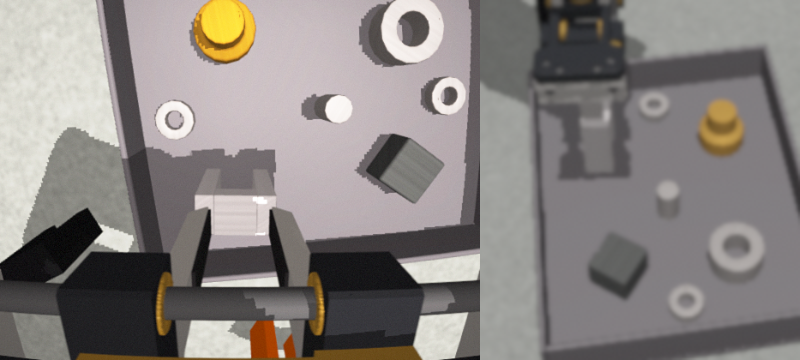

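The wrist view shows the fingers closed to 34 mm with no force and the spacer at (235,215) in the composite, so this is a likely miss. I'll look closer.

Run:
```python
from h import *
im,m=load('w2'); o=ctrl.get_obs(); e=o['ee_pos']
print(proj(m,[e,e+[0,.017,0],e-[0,.017,0],[.444,-.163,.077],[.444,-.163,.005]]).round(1))
cv2.imwrite('pics/c4.png',cv2.resize(im[190:350,180:400],None,fx=3.5,fy=3.5,interpolation=cv2.INTER_CUBIC))
```

```text
[[280.  238.1]
 [251.4 240.2]
 [308.6 235.9]
 [273.5 250.8]
 [275.  213.9]]
```

View pics/c4.png

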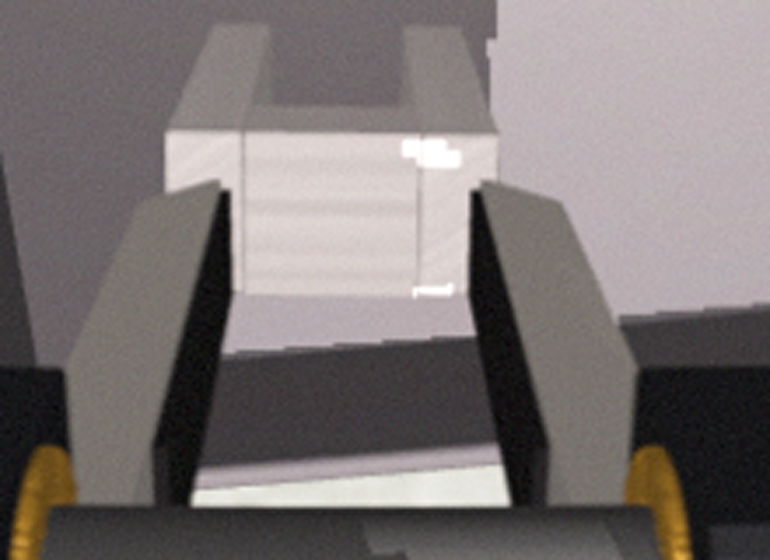

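>>> play_rows([
  [0,0,0,0,0,0,1],
  [0,0,0,0,0,0,1],
])

```text
time_s: 3.13
ee_pos: [0.4416, -0.1663, 0.0507]
eef_rot: [3.142, -0.0, -0.079]
force: [-0.1, -0.7, -0.3]
grip_width: 0.0125
grip_force: 0.0
```

Run:
```python
from h import *
s,ms=snap('side','s3')
o=ctrl.get_obs(); e=o['ee_pos']; print(o['time_s'],e.round(4),o['grip_width'],o['grip_force'],o['qpos'].round(3))
print(proj(ms,[e,[.444,-.163,.077],[.444,-.163,.005]]).round(1))
cv2.imwrite('pics/c5.png',cv2.resize(s[200:320,190:330],None,fx=5,fy=5,interpolation=cv2.INTER_CUBIC))
```

```text
3.1833 [ 0.4416 -0.1662  0.0507] 0.008938070422137801 0.0 [-0.438  0.275  1.864 -0.     1.002  1.212]
[[237.4 281.7]
 [237.6 271.2]
 [240.2 294.9]]
```

View pics/c5.png

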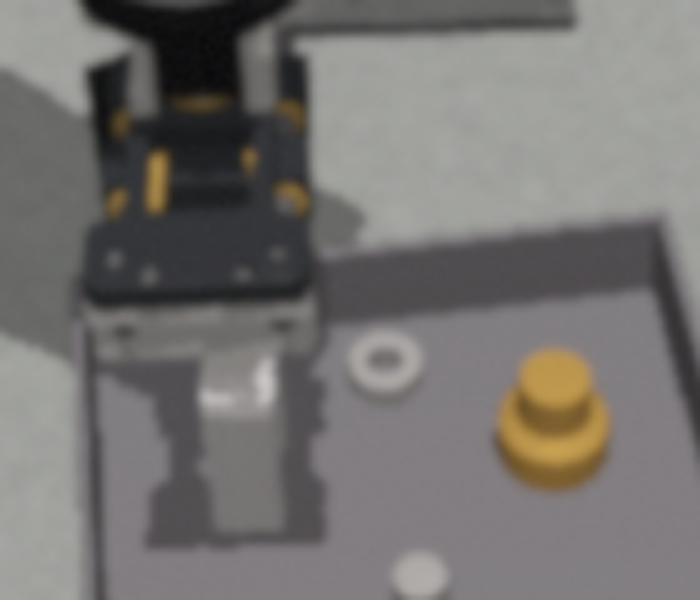

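The side crop shows the spacer at crop (240,400), with no finger visible beside it. The fingertips seem to be above the spacer's top, which puts the real tip higher than the reported TCP. I'll probe down gently with the fingers closed.

>>> play_rows([
  [0,0,0.001,0,0,0,1],
  [0,0,0.001,0,0,0,1],
  [0,0,0.001,0,0,0,1],
  [0,0,0.001,0,0,0,1],
])

```text
time_s: 3.52
ee_pos: [0.4415, -0.1662, 0.0465]
eef_rot: [-3.142, 0.0, -0.079]
force: [1.0, -0.1, -0.6]
grip_width: 0.0005
grip_force: 0.0
```

>>> play_rows([
  [0,0,0.001,0,0,0,1],
  [0,0,0.001,0,0,0,1],
  [0,0,0.001,0,0,0,1],
  [0,0,0.001,0,0,0,1],
  [0,0,0.001,0,0,0,1],
  [0,0,0.001,0,0,0,1],
])

```text
time_s: 4.02
ee_pos: [0.444, -0.167, 0.0442]
eef_rot: [3.14, -0.006, -0.079]
force: [-8.3, 7.7, 53.5]
grip_width: 0.0003
grip_force: 26.7
```

Run:
```python
from h import *
snap('wrist','w4'); im,_=snap('side','s4')
a,_=load('w4'); cv2.imwrite('pics/c6.png',np.hstack([cv2.resize(a[170:370,150:410],(390,300)),cv2.resize(im[220:320,180:310],(390,300),interpolation=cv2.INTER_CUBIC)]))
```

```text
(no output)
```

View pics/c6.png

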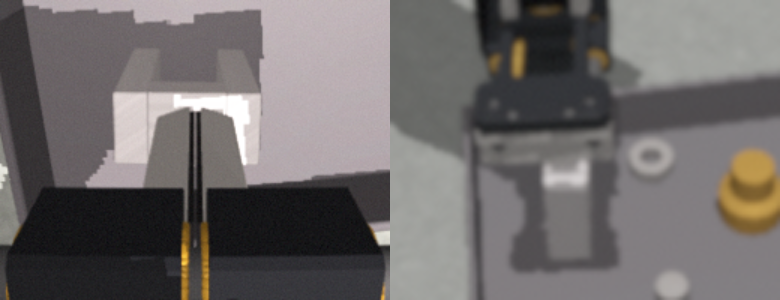

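The closed fingers touch the spacer top (z≈0.077) at a reported TCP z of ≈0.045. The fingers really end about 31 mm short of the reported TCP, so I'll add that offset. Tip against spacer centre in the crop is column 195 vs 187, so the fingers sit 2.6 mm too far toward -y.

>>> play_rows([
  [0,0,-0.005,0,0,0,1],
  [0,0,-0.02,0,0,0,-0.5],
  [0.002,-0.0027,-0.02,0,0,0,-0.5],
  [0,0,0,0,0,0,-0.5],
  [0,0,0,0,0,0,-0.5],
  [0,0,0,0,0,0,-0.5],
  [0,0,0,0,0,0,-0.5],
  [0,0,0,0,0,0,-0.5],
  [0,0,0,0,0,0,-0.5],
  [0,0,0,0,0,0,-0.5],
  [0,0,0,0,0,0,-0.5],
  [0,0,0,0,0,0,-0.5],
  [0,0,0,0,0,0,-0.5],
  [0,0,0,0,0,0,-0.5],
])

```text
time_s: 5.28
ee_pos: [0.4438, -0.1637, 0.0856]
eef_rot: [3.142, -0.0, -0.079]
force: [0.8, -0.1, 0.3]
grip_width: 0.0704
grip_force: 0.0
```

Run:
```python
from h import *
o=ctrl.get_obs(); e=o['ee_pos']; print(e.round(4),o['eef_rot'].round(4),o['grip_width'])
im,m=snap('wrist','w5')
g=cv2.cvtColor(im,cv2.COLOR_BGR2GRAY); g=cv2.GaussianBlur(g,(3,3),0)
c=proj(m,[[.444,-.163,.077]])[0]; print(c)
x,y=int(c[0]),int(c[1])
print('row',g[y-8,x-60:x+60:2].tolist()); print('col',g[y-40:y+40:2,x-15].tolist(),g[y-40:y+40:2,x+15].tolist())
r=240; print('fing', g[250,150:420:3].tolist())
```

```text
[ 0.4438 -0.1637  0.0856] [ 3.1416e+00 -1.0000e-04 -7.8800e-02] 0.07042589299799595
[278.95772062 233.12747093]
row [92, 92, 101, 142, 162, 162, 162, 162, 162, 163, 161, 179, 197, 230, 253, 253, 253, 253, 253, 253, 251, 249, 206, 196, 195, 194, 195, 196, 195, 194, 195, 195, 196, 196, 194, 194, 195, 193, 194, 193, 194, 187, 183, 199, 195, 196, 196, 195, 194, 193, 194, 179, 164, 165, 166, 164, 164, 165, 165, 165]
col [104, 103, 102, 102, 100, 100, 100, 109, 115, 114, 163, 197, 197, 193, 189, 193, 196, 202, 203, 197, 200, 208, 211, 225, 226, 227, 228, 231, 246, 249, 220, 163, 159, 160, 160, 160, 160, 159, 158, 151] [97, 97, 97, 95, 97, 96, 96, 101, 113, 115, 151, 193, 197, 193, 187, 190, 194, 195, 195, 186, 187, 194, 193, 192, 189, 189, 193, 188, 186, 190, 180, 162, 161, 161, 159, 162, 161, 160, 147, 78]
fing [118, 121, 122, 121, 123, 126, 131, 124, 123, 86, 95, 105, 104, 102, 105, 104, 102, 100, 40, 14, 52, 92, 153, 160, 159, 160, 160, 158, 160, 159, 184, 245, 254, 254, 254, 254, 251, 253, 226, 190, 191, 189, 191, 189, 190, 188, 189, 188, 189, 188, 177, 196, 192, 190, 192, 192, 188, 161, 161, 161, 161, 161, 162, 160, 162, 161, 153, 20, 19, 86, 104, 103, 103, 103, 104, 104, 111, 158, 161, 160, 160, 160, 160, 161, 159, 162, 160, 159, 160, 161]
```

>>> play_rows([
  [0,0,0.01,0,0,0,-0.5],
  [0,0,0.015,0,0,0,-0.5],
  [0,0,0.015,0,0,0,-0.5],
  [0,0,0.015,0,0,0,-0.5],
  [0,0,0.011,0,0,0,-0.5],
  [0,0,0,0,0,0,1],
  [0,0,0,0,0,0,1],
  [0,0,0,0,0,0,1],
  [0,0,0,0,0,0,1],
  [0,0,0,0,0,0,1],
  [0,0,0,0,0,0,1],
  [0,0,0,0,0,0,1],
], force=25)

```text
time_s: 6.33
ee_pos: [0.4442, -0.1638, 0.0202]
eef_rot: [3.141, -0.001, -0.079]
force: [-0.5, 1.1, 5.2]
grip_width: 0.0496
grip_force: 25.0
```

>>> play_rows([
  [0,0,-0.01,0,0,0,1],
  [0,0,-0.025,0,0,0,1],
  [0,0,-0.035,0,0,0,1],
  [0,0,-0.035,0,0,0,1],
  [0,0,-0.025,0,0,0,1],
  [0.0013,-0.0237,0,0,0,0,1],
  [0.0013,-0.0237,0,0,0,0,1],
  [0.0013,-0.0237,0,0,0,0,1],
  [0.0013,-0.0237,0,0,0,0,1],
  [0.0013,-0.0237,0,0,0,0,1],
  [0.0013,-0.0237,0,0,0,0,1],
  [0.0013,-0.0237,0,0,0,0,1],
  [0.0013,-0.0237,0,0,0,0,1],
  [0.0013,-0.0237,0,0,0,0,1],
  [0.0013,-0.0237,0,0,0,0,1],
  [0.0013,-0.0237,0,0,0,0,1],
  [0.0013,-0.0237,0,0,0,0,1],
  [0.0013,-0.0237,0,0,0,0,1],
  [0.0013,-0.0237,0,0,0,0,1],
  [0,0,0,0,0,0,1],
])

```text
time_s: 8.0
ee_pos: [0.4879, 0.1686, 0.1501]
eef_rot: [-3.141, 0.0, -0.076]
force: [-1.1, 0.0, -1.8]
grip_width: 0.05
grip_force: 25.0
```

Run:
```python
from h import *
ctrl.camera('wrist')
o=ctrl.get_obs(); e=o['ee_pos']; print(o['time_s'],e.round(4),o['eef_rot'].round(4),o['grip_width'],o['grip_force'])
im,m=snap('wrist','w6'); print(proj(m,[[.5655,.1588,.055],[.5655,.1588,.07]]))
```

```text
8.05 [0.4878 0.167  0.15  ] [ 3.1416e+00  2.0000e-04 -7.6400e-02] 0.04995959444830744 24.95299905538559
[[282.70912073 103.84417939]
 [282.88354892 103.59454454]]
```

View pics/w6.png

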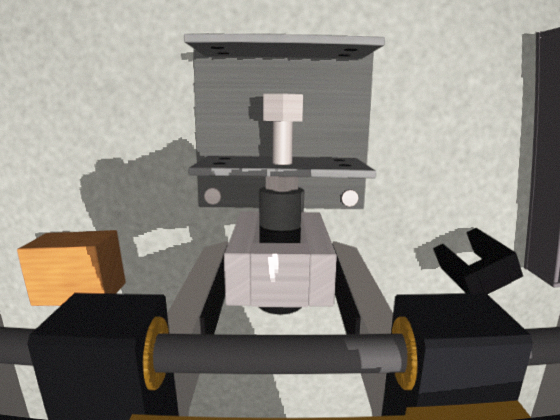

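The wrist view shows the front wall's top edge from (190,172) to (374,174), the rear wall's from (185,38) to (384,41), and the hex head centred at about (282,107). The held spacer is square at (280,270), and all is clear. That uses up my views, so from here I work numerically.

Run:
```python
from h import *
im,m=load('w6'); g=cv2.cvtColor(im,cv2.COLOR_BGR2GRAY).astype(float)
for c in (205,250,320,360): print(c,'f',g[160:182,c-1:c+2].mean(1).astype(int).tolist(),'r',g[30:60,c-1:c+2].mean(1).astype(int).tolist())
print('head rows',g[86:132,275:290].mean(1).astype(int).tolist())
for r in (100,108,115,140): print('head cols',r,g[r-1:r+2,255:312].mean(0).astype(int).tolist())
print('strip ends f',g[171:174,180:200].mean(0).astype(int).tolist(),g[172:175,365:385].mean(0).astype(int).tolist())
print('strip ends r',g[36:39,178:198].mean(0).astype(int).tolist(),g[39:42,375:393].mean(0).astype(int).tolist())
print('spacer col',g[205:312:2,240:250].mean(1).astype(int).tolist(),g[205:312:2,315:325].mean(1).astype(int).tolist())
print('spacer row',g[270:290,215:345:2].mean(0).astype(int).tolist())
```

```text
205 f [55, 55, 57, 60, 57, 57, 57, 69, 91, 96, 98, 97, 96, 93, 94, 80, 68, 66, 66, 67, 67, 66] r [199, 201, 207, 161, 155, 168, 168, 168, 165, 169, 168, 146, 93, 49, 49, 49, 51, 51, 51, 48, 49, 51, 49, 50, 50, 54, 59, 71, 97, 121]
250 f [58, 58, 55, 56, 57, 58, 54, 61, 124, 168, 143, 101, 94, 96, 98, 84, 69, 68, 65, 66, 63, 67] r [201, 202, 207, 179, 160, 165, 169, 171, 168, 170, 170, 149, 94, 49, 48, 51, 50, 48, 48, 48, 50, 51, 51, 48, 50, 52, 55, 65, 76, 120]
320 f [62, 59, 63, 61, 63, 58, 62, 58, 62, 122, 176, 180, 180, 174, 172, 174, 147, 123, 119, 119, 119, 121] r [204, 204, 205, 206, 183, 161, 168, 171, 171, 173, 174, 174, 163, 106, 52, 48, 50, 51, 52, 52, 52, 51, 52, 51, 52, 50, 54, 54, 65, 74]
360 f [95, 69, 61, 57, 60, 60, 62, 60, 57, 79, 134, 180, 184, 181, 179, 181, 171, 142, 106, 116, 115, 117] r [199, 202, 202, 201, 206, 207, 159, 171, 172, 174, 176, 179, 182, 168, 119, 60, 53, 51, 53, 53, 52, 54, 53, 49, 51, 52, 54, 55, 71, 105]
head rows [115, 115, 118, 122, 122, 119, 116, 144, 189, 207, 205, 206, 206, 204, 199, 201, 203, 205, 207, 207, 208, 207, 205, 208, 209, 209, 20
[... 1846 characters left out ...]
1, 191, 191, 190, 191, 191, 192, 193, 192, 194, 193, 191, 190, 188, 189, 189, 190, 181, 172, 170, 169] [112, 115, 201, 204, 156, 148, 145, 136, 131, 122, 117, 118, 115, 117, 118, 117, 117, 117, 118, 118, 118, 119, 121, 119, 123, 184, 196, 195, 195, 196, 197, 194, 192, 191, 191, 192, 191, 191, 190, 189, 190, 192, 192, 193, 192, 193, 193, 190, 188, 189, 186, 205, 209, 210]
spacer row [40, 21, 14, 15, 18, 145, 192, 191, 191, 192, 192, 192, 191, 193, 192, 193, 193, 183, 180, 190, 190, 190, 189, 189, 190, 190, 190, 202, 221, 222, 200, 195, 189, 189, 189, 189, 190, 189, 189, 188, 188, 189, 188, 189, 188, 189, 189, 165, 191, 192, 191, 191, 191, 191, 191, 190, 191, 190, 191, 191, 89, 13, 14, 16, 25]
```

Run:
```python
from h import *
im,m=load('w6')
f=plane(m,[[205,167.7],[250,168],[320,169.1],[360,169.9]],.085); f2=plane(m,[[205,175.1],[360,177.3]],.085)
r=plane(m,[[205,41.9],[250,42.1],[320,43.1],[360,44.1]],.085)
e=plane(m,[[187.8,172],[375.8,173.5],[183.8,37.5],[384.8,40.5]],.085)
for q in(f,r,f2): d=q[0]-q[-1]; print('yaw',np.degrees(np.arctan2(d[1],d[0]))-90,q.mean(0).round(4))
d=e[0]-e[1]; print('ends',e.round(4)); print('yaw',np.degrees(np.arctan2(d[1],d[0]))-90,np.linalg.norm(d)); d=e[2]-e[3];print(np.degrees(np.arctan2(d[1],d[0]))-90,np.linalg.norm(d))
yaw=np.radians(-4.8); X=np.array([np.cos(yaw),np.sin(yaw)]);Y=np.array([-X[1],X[0]])
# origin
o=np.array([f.mean(0)[:2]@X, 0]); 
print('front x',f[:,:2]@X,'rear x',r[:,:2]@X,'ends y',e[:,:2]@Y)
h=plane(m,[[263.3,108],[302.3,108],[282.8,93.5],[282.8,121]],.07); print('head X,Y',(h[:,:2]@np.c_[X,Y]).round(4))
sh=plane(m,[[274,140],[291.8,140]],.058); print('shank Y',sh[:,:2]@Y)
z=.2068; s=plane(m,[[225.5,280],[334.5,280],[280,253.8],[280,306]],z); print('spacer X,Y',(s[:,:2]@np.c_[X,Y]).round(4))
ob=ctrl.get_obs()['ee_pos']; print('ee X,Y',ob[:2]@np.c_[X,Y], ob)
c=plane(m,[[225.5,280],[334.5,280]],z); d=c[0]-c[1]; 
a=plane(m,[[245,253.8],[320,254.4]],z); d=a[0]-a[1]; print('spacer yaw',np.degrees(np.arctan2(d[1],d[0]))-90)
```

```text
yaw -5.26212309841992 [0.5187 0.1618 0.085 ]
yaw -5.17896875608524 [0.6068 0.1552 0.085 ]
yaw -5.268478017940367 [0.5132 0.1631 0.085 ]
ends [[0.5219 0.2331 0.085 ]
 [0.5099 0.0938 0.085 ]
 [0.6161 0.224  0.085 ]
 [0.6035 0.0849 0.085 ]]
yaw -4.90745326557564 0.1398224145039735
-5.1911795047361124 0.1396509051329791
front x [0.50379612 0.50367725 0.50318858 0.5028704 ] rear x [0.59206106 0.59173902 0.59144296 0.59134974] ends y [0.27593004 0.13610787 0.27476293 0.13511528]
head X,Y [[0.5469 0.2202]
 [0.5471 0.191 ]
 [0.5576 0.2057]
 [0.5374 0.2055]]
shank Y [0.21229307 0.1981357 ]
spacer X,Y [[0.4719 0.2319]
 [0.4722 0.183 ]
 [0.4847 0.2075]
 [0.459  0.2074]]
ee X,Y [0.47212846 0.20623771] [0.48773017 0.16600771 0.14986572]
spacer yaw -4.9669106212039225
```

>>> play_rows([
  [0.016,0.0013,0,0,0,0,1],
  [0.016,0,0,0,0,0,1],
  [0.0164,0,0,0,0,0,1],
  [0,0,0,0,0,0,1],
  [0,0,0,0,0,0,1],
  [0,0,0,0,0,0,1],
])

```text
time_s: 8.6
ee_pos: [0.5356, 0.1599, 0.1497]
eef_rot: [3.141, 0.001, -0.079]
force: [0.1, -0.5, -0.8]
grip_width: 0.0498
grip_force: 25.0
```

```bash
cat > fr.py <<'E'
from h import *
yaw=np.radians(-4.8); X=np.array([np.cos(yaw),np.sin(yaw)]);Y=np.array([-X[1],X[0]])
B=np.array([.5034,.2055])
def bf(p): return (p[:,:2]@np.c_[X,Y]-B)*1000
E
python3 - <<'E'
from fr import *
im,m=snap('wrist','w7'); o=ctrl.get_obs(); e=o['ee_pos']; print(o['time_s'],e.round(4),o['eef_rot'].round(4),bf(e[None]))
g=cv2.cvtColor(im,cv2.COLOR_BGR2GRAY).astype(float)
print('srow',g[270:290,215:345:2].mean(0).astype(int).tolist())
print('scol',g[240:312:2,240:250].mean(1).astype(int).tolist())
# front wall now
for c in(190,200,370,380): print(c,g[215:300:2,c-1:c+2].mean(1).astype(int).tolist())
print(proj(m,[np.r_[(B+[0,.06])@np.array([X,Y]),.085],np.r_[(B+[0,-.06])@np.array([X,Y]),.085]]))
E
```

```text
8.65 [0.5356 0.1601 0.1498] [ 3.1415e+00  3.0000e-04 -7.9100e-02] [[16.87672692 -1.09844135]]
srow [39, 21, 12, 13, 18, 141, 188, 187, 186, 186, 187, 188, 188, 187, 188, 188, 189, 178, 176, 185, 185, 185, 186, 185, 185, 185, 186, 184, 208, 252, 253, 206, 184, 185, 184, 185, 185, 184, 185, 183, 185, 184, 184, 183, 184, 184, 184, 160, 187, 186, 186, 186, 187, 186, 186, 186, 186, 187, 187, 187, 85, 13, 14, 15, 26]
scol [115, 115, 114, 116, 116, 115, 116, 173, 191, 190, 188, 188, 186, 186, 187, 187, 186, 186, 185, 185, 187, 188, 188, 188, 189, 189, 186, 185, 184, 184, 185, 186, 181, 132, 134, 131]
190 [118, 122, 119, 118, 119, 106, 74, 60, 93, 91, 88, 118, 168, 189, 196, 142, 118, 116, 117, 119, 120, 119, 120, 117, 116, 117, 113, 109, 108, 104, 102, 100, 96, 100, 101, 101, 101, 103, 98, 100, 99, 101, 101]
200 [54, 57, 54, 57, 56, 56, 55, 55, 91, 91, 92, 71, 61, 62, 64, 62, 62, 66, 66, 87, 106, 102, 102, 102, 100, 103, 103, 101, 101, 102, 101, 101, 101, 102, 99, 104, 102, 100, 99, 101, 100, 99, 100]
370 [201, 203, 207, 203, 205, 208, 213, 213, 204, 199, 195, 194, 194, 199, 199, 201, 202, 205, 203, 206, 206, 204, 201, 199, 199, 203, 207, 198, 170, 137, 110, 100, 100, 100, 100, 99, 100, 102, 99, 101, 99, 99, 99]
380 [203, 195, 192, 191, 198, 198, 196, 199, 201, 203, 200, 196, 197, 194, 199, 206, 203, 198, 190, 196, 199, 201, 201, 202, 206, 196, 196, 198, 199, 201, 197, 197, 199, 200, 201, 197, 200, 165, 132, 104, 100, 100, 101]
[[200.41720155 230.61107158]
 [355.90815308 231.03369601]]
```

>>> play_rows([
  [0,-0.0008,0.01,0,0,0,1],
  [0,0,0.015,0,0,0,1],
  [0,0,0.015,0,0,0,1],
  [0,0,0.015,0,0,0,1],
  [0,0,0.015,0,0,0,1],
  [0,0,0.015,0,0,0,1],
  [0,0,0.015,0,0,0,1],
  [0,0,0.012,0,0,0,1],
  [0,0,0.009,0,0,0,1],
  [0,0,0,0,0,0,1],
  [0,0,0,0,0,0,1],
])

```text
time_s: 9.57
ee_pos: [0.5362, 0.1613, 0.0286]
eef_rot: [3.141, 0.0, -0.079]
force: [0.2, 0.6, -1.1]
grip_width: 0.0495
grip_force: 25.0
```

>>> play_rows([
  [0,0,0.001,0,0,0,1],
  [0,0,0.001,0,0,0,1],
  [0,0,0.001,0,0,0,1],
  [0,0,0,0,0,0,1],
])

```text
time_s: 9.9
ee_pos: [0.5363, 0.1614, 0.0258]
eef_rot: [-3.141, -0.0, -0.079]
force: [-0.6, 0.2, -1.0]
grip_width: 0.0501
grip_force: 25.0
```

>>> play_rows([
  [0,0,0.0007,0,0,0,1],
  [0,0,0.0007,0,0,0,1],
  [0,0,0,0,0,0,1],
])

```text
time_s: 10.15
ee_pos: [0.5366, 0.1614, 0.0252]
eef_rot: [-3.141, -0.001, -0.079]
force: [-2.0, -0.3, 8.3]
grip_width: 0.0496
grip_force: 25.0
```

>>> play_rows([
  [0,0,0,0,0,0,-0.4],
  [0,0,0,0,0,0,-0.4],
  [0,0,0,0,0,0,-0.4],
  [0,0,0,0,0,0,-0.4],
  [0,0,0,0,0,0,-0.4],
  [0,0,-0.015,0,0,0,-0.4],
  [0,0,-0.025,0,0,0,-0.4],
  [0,0,-0.025,0,0,0,-0.4],
  [0,0,-0.015,0,0,0,-0.4],
  [0,0,0,0,0,0,-0.4],
  [0,0,0,0,0,0,-0.4],
  [0,0,0,0,0,0,-0.4],
])

```text
time_s: 11.15
ee_pos: [0.5357, 0.1612, 0.103]
eef_rot: [3.141, 0.002, -0.079]
force: [-0.0, -0.0, -0.4]
grip_width: 0.0657
grip_force: 0.0
```

Run:
```python
from fr import *
im,m=snap('wrist','w8'); o=ctrl.get_obs(); e=o['ee_pos']; print(o['time_s'],e.round(4),o['eef_rot'].round(4),bf(e[None]),o['grip_width'])
g=cv2.cvtColor(im,cv2.COLOR_BGR2GRAY).astype(float)
P=lambda x,y,z: np.r_[(B+[x/1000,y/1000])@np.array([X,Y]),z]
q=proj(m,[P(17,0,.082),P(30,0,.082),P(4,0,.082),P(17,25,.082),P(17,-25,.082),P(44,0,.07),P(54,0,.07)]); print(q.round(1))
c=q[0].astype(int); 
print('row',c[0]-60,g[c[1]-8:c[1]+4,c[0]-60:c[0]+60:2].mean(0).astype(int).tolist())
for dx in(-20,20): print('col',c[1]-40,g[c[1]-40:c[1]+60:2,c[0]+dx-3:c[0]+dx+3].mean(1).astype(int).tolist())
h=q[5].astype(int); print('head',h[0]-40,g[h[1]-3:h[1]+3,h[0]-40:h[0]+40:2].mean(0).astype(int).tolist())
t,mt=snap('top','t8')
```

```text
11.2 [0.5356 0.1612 0.1028] [ 3.1409e+00  2.1000e-03 -7.8800e-02] [[16.8422191  -0.09097035]] 0.06583165913505189
[[280.  227.1]
 [280.1 207.6]
 [279.9 246. ]
 [241.3 226.9]
 [318.7 227.2]
 [280.1 182.4]
 [280.2 167.3]]
row 220 [47, 55, 57, 64, 64, 64, 63, 61, 58, 57, 85, 255, 253, 253, 253, 253, 253, 243, 194, 179, 183, 193, 192, 191, 192, 191, 190, 192, 191, 191, 191, 191, 191, 190, 190, 190, 190, 190, 189, 189, 176, 194, 193, 193, 192, 192, 192, 192, 194, 102, 71, 73, 66, 66, 66, 66, 66, 71, 71, 62]
col 187 [94, 94, 95, 104, 112, 111, 109, 111, 113, 112, 149, 188, 189, 187, 182, 183, 185, 187, 181, 178, 185, 184, 184, 181, 180, 183, 182, 178, 182, 144, 58, 55, 56, 75, 93, 94, 93, 74, 61, 49, 41, 37, 42, 55, 73, 72, 71, 74, 76, 75]
col 187 [109, 107, 109, 109, 112, 113, 114, 112, 114, 114, 124, 190, 192, 189, 186, 191, 193, 186, 186, 180, 186, 187, 184, 182, 181, 185, 185, 180, 187, 166, 63, 56, 56, 70, 94, 95, 94, 90, 82, 60, 40, 37, 49, 72, 88, 87, 85, 85, 83, 87]
head 240 [64, 64, 65, 65, 66, 63, 65, 65, 87, 94, 94, 118, 138, 135, 136, 138, 137, 136, 137, 138, 138, 136, 138, 138, 117, 113, 114, 112, 112, 111, 112, 111, 116, 119, 118, 118, 120, 119, 119, 120]
```

The spacer sits on its seat within 1 mm: edges at columns 241–318 and rows 207–246, as predicted. The head was aligned at t≈8.05 s (corner at top centre), so it aligns again at t≈18.5 s. I'll go down beside the head now and close then.

>>> play_rows([
  [0.01,0,0,0,0,0,-0.4],
  [0.012,0,0,0,0,0,-0.4],
  [0.0097,0,0,0,0,0,-0.4],
  [0,0,0,0,0,0,-0.4],
  [0,0,0.01,0,0,0,-0.4],
  [0,0,0.015,0,0,0,-0.4],
  [0,0,0.015,0,0,0,-0.4],
  [0,0,0.015,0,0,0,-0.4],
  [0,0,0.015,0,0,0,-0.4],
  [0,0,0.01,0,0,0,-0.4],
  [0,0,0.0063,0,0,0,-0.4],
  [0,0,0,0,0,0,0],
  [0,0,0,0,0,0,0],
  [0,0,0,0,0,0,0],
], force=25)

```text
time_s: 12.42
ee_pos: [0.5682, 0.159, 0.0187]
eef_rot: [-3.141, -0.001, -0.079]
force: [1.4, -0.2, 0.6]
grip_width: 0.0494
grip_force: 0.0
```

Run:
```python
from fr import *
im,m=snap('wrist','w9'); o=ctrl.get_obs(); e=o['ee_pos']; print(o['time_s'],e.round(4),o['eef_rot'].round(4),bf(e[None]),o['grip_width'],o['force'].round(1))
g=cv2.cvtColor(im,cv2.COLOR_BGR2GRAY).astype(float)
P=lambda x,y,z: np.r_[(B+[x/1000,y/1000])@np.array([X,Y]),z]
q=proj(m,[P(17,0,.082),P(30,0,.082),P(4,0,.082),P(17,25,.082),P(17,-25,.082),P(44,0,.07),P(53,0,.07)]); print(q.round(1))
h=q[6].astype(int)
for dr in(-4,4,10):print('head',h[0]-60,h[1]+dr,g[h[1]+dr-1:h[1]+dr+2,h[0]-60:h[0]+60:2].mean(0).astype(int).tolist())
c=q[0].astype(int); print('sp',c[0]-60,g[c[1]-3:c[1]+3,c[0]-60:c[0]+60:2].mean(0).astype(int).tolist())
```

```text
12.4667 [0.5683 0.1589 0.0188] [-3.1412e+00 -1.3000e-03 -7.8800e-02] [[49.59130893  0.44372206]] 0.04792243373600495 [-0.5  0.4  0.2]
[[281.1 350.5]
 [281.2 325.9]
 [280.9 373.8]
 [226.6 350. ]
 [335.5 350.3]
 [281.3 285.5]
 [281.4 267.7]]
head 221 263 [27, 18, 13, 18, 16, 47, 69, 72, 71, 72, 95, 105, 104, 106, 105, 106, 108, 109, 101, 94, 94, 95, 90, 91, 92, 87, 87, 88, 86, 89, 87, 88, 90, 85, 88, 88, 89, 89, 89, 91, 100, 107, 114, 113, 113, 114, 112, 99, 88, 82, 69, 68, 67, 71, 24, 16, 15, 17, 17, 39]
head 221 271 [16, 17, 18, 16, 14, 36, 67, 68, 65, 115, 124, 125, 125, 110, 110, 110, 105, 105, 106, 135, 145, 146, 144, 223, 234, 186, 145, 145, 149, 145, 147, 146, 145, 148, 148, 145, 148, 146, 117, 114, 112, 110, 110, 110, 113, 113, 115, 119, 121, 124, 111, 67, 68, 67, 18, 19, 19, 16, 16, 15]
head 221 277 [16, 14, 17, 12, 19, 60, 66, 68, 100, 125, 126, 127, 124, 110, 110, 108, 110, 105, 106, 132, 146, 141, 141, 197, 230, 230, 142, 143, 144, 141, 141, 142, 143, 140, 143, 142, 143, 143, 109, 113, 114, 114, 115, 114, 112, 114, 114, 121, 121, 122, 125, 86, 66, 66, 51, 13, 17, 17, 17, 16]
sp 221 [64, 62, 63, 63, 64, 65, 62, 62, 64, 64, 64, 63, 64, 64, 63, 62, 65, 64, 65, 62, 63, 63, 64, 63, 63, 63, 63, 63, 64, 65, 63, 64, 64, 62, 63, 65, 64, 63, 61, 63, 65, 66, 63, 62, 64, 63, 63, 62, 63, 63, 63, 65, 63, 63, 65, 63, 64, 63, 62, 62]
```

>>> play_rows([
  [-0.001,0.0004,0.002,0,0,0,0],
  [0,0,0,0,0,0,0],
  [0,0,0,0,0,0,0],
  [0,0,0,0,0,0,0],
  [0,0,0,0,0,0,0],
  [0,0,0,0,0,0,0],
  [0,0,0,0,0,0,0],
  [0,0,0,0,0,0,0],
  [0,0,0,0,0,0,0],
  [0,0,0,0,0,0,0],
  [0,0,0,0,0,0,0],
  [0,0,0,0,0,0,0],
  [0,0,0,0,0,0,0],
  [0,0,0,0,0,0,0],
  [0,0,0,0,0,0,0],
  [0,0,0,0,0,0,0],
  [0,0,0,0,0,0,0],
  [0,0,0,0,0,0,0],
  [0,0,0,0,0,0,0],
  [0,0,0,0,0,0,0],
])

```text
time_s: 14.13
ee_pos: [0.5668, 0.1585, 0.0159]
eef_rot: [3.142, 0.0, -0.079]
force: [1.2, 0.0, -0.1]
grip_width: 0.0467
grip_force: 0.0
```

>>> play_rows([
  [0,0,0,0,0,0,0],
  [0,0,0,0,0,0,0],
  [0,0,0,0,0,0,0],
  [0,0,0,0,0,0,0],
  [0,0,0,0,0,0,0],
  [0,0,0,0,0,0,0],
  [0,0,0,0,0,0,0],
  [0,0,0,0,0,0,0],
  [0,0,0,0,0,0,0],
  [0,0,0,0,0,0,0],
  [0,0,0,0,0,0,0],
  [0,0,0,0,0,0,0],
  [0,0,0,0,0,0,0],
  [0,0,0,0,0,0,0],
  [0,0,0,0,0,0,0],
  [0,0,0,0,0,0,0],
  [0,0,0,0,0,0,0],
  [0,0,0,0,0,0,0],
  [0,0,0,0,0,0,0],
  [0,0,0,0,0,0,0],
])

```text
time_s: 15.8
ee_pos: [0.5669, 0.1585, 0.016]
eef_rot: [-3.142, -0.0, -0.079]
force: [0.7, 0.4, -0.4]
grip_width: 0.0468
grip_force: 0.0
```

>>> play_rows([
  [0,0,0,0,0,0,0],
  [0,0,0,0,0,0,0],
  [0,0,0,0,0,0,0],
  [0,0,0,0,0,0,0],
  [0,0,0,0,0,0,0],
  [0,0,0,0,0,0,0],
  [0,0,0,0,0,0,0],
  [0,0,0,0,0,0,0],
  [0,0,0,0,0,0,0],
  [0,0,0,0,0,0,0],
  [0,0,0,0,0,0,0],
  [0,0,0,0,0,0,0],
  [0,0,0,0,0,0,0],
  [0,0,0,0,0,0,0],
  [0,0,0,0,0,0,0],
  [0,0,0,0,0,0,0],
  [0,0,0,0,0,0,0],
  [0,0,0,0,0,0,0],
])

```text
time_s: 17.3
ee_pos: [0.5668, 0.1585, 0.016]
eef_rot: [-3.142, -0.0, -0.079]
force: [0.7, 0.1, 0.2]
grip_width: 0.0468
grip_force: 0.0
```

Run:
```python
from fr import *
im,m=snap('wrist','w10'); o=ctrl.get_obs(); e=o['ee_pos']; print(o['time_s'],e.round(4),bf(e[None]),o['grip_width'],o['force'].round(1))
g=cv2.cvtColor(im,cv2.COLOR_BGR2GRAY).astype(float)
P=lambda x,y,z: np.r_[(B+[x/1000,y/1000])@np.array([X,Y]),z]
q=proj(m,[P(44,0,.07),P(53,0,.07),P(44,15,.064),P(44,-15,.064)]); print(q.round(1))
h=q[1].astype(int)
for dr in(4,10):print('head',h[0]-60,h[1]+dr,g[h[1]+dr-1:h[1]+dr+2,h[0]-60:h[0]+60:2].mean(0).astype(int).tolist())
```

```text
17.35 [0.5668 0.1585 0.016 ] [[48.16558897 -0.12142099]] 0.04696778779254919 [-0.3 -0.2  0.6]
[[280.1 285.7]
 [280.2 267.6]
 [248.4 279.8]
 [311.8 280. ]]
head 220 271 [69, 14, 15, 15, 16, 18, 12, 50, 74, 122, 128, 126, 126, 130, 133, 129, 132, 130, 129, 128, 130, 133, 132, 132, 133, 136, 132, 134, 138, 139, 137, 141, 136, 139, 139, 140, 139, 140, 136, 137, 136, 137, 135, 136, 133, 94, 125, 124, 124, 125, 123, 73, 69, 20, 12, 14, 14, 15, 19, 20]
head 220 277 [18, 18, 14, 15, 18, 17, 20, 69, 115, 126, 128, 127, 126, 132, 136, 135, 135, 138, 135, 133, 133, 133, 134, 131, 130, 129, 129, 133, 133, 133, 136, 133, 137, 138, 136, 138, 139, 136, 138, 139, 139, 139, 141, 141, 131, 104, 125, 124, 124, 124, 128, 117, 68, 57, 17, 15, 16, 14, 15, 20]
```

>>> play_rows([
  [0,0,0,0,0,0,0],
  [0,0,0,0,0,0,0],
  [0,0,0,0,0,0,0],
  [0,0,0,0,0,0,0],
  [0,0,0,0,0,0,0],
  [0,0,0,0,0,0,0],
  [0,0,0,0,0,0,0],
  [0,0,0,0,0,0,0],
  [0,0,0,0,0,0,0],
  [0,0,0,0,0,0,0],
  [0,0,0,0,0,0,1],
  [0,0,0,0,0,0,1],
  [0,0,0,0,0,0,1],
  [0,0,0,0,0,0,1],
  [0,0,0,0,0,0,1],
  [0,0,0,0,0,0,1],
  [0,0,0,0,0,0,1],
  [0,0,0,0,0,0,1],
], force=55)

```text
time_s: 18.85
ee_pos: [0.5669, 0.1588, 0.016]
eef_rot: [-3.141, -0.0, -0.079]
force: [0.4, 3.9, -1.4]
grip_width: 0.0294
grip_force: 54.9
```

>>> play_rows([
  [0,0,0,0,0,0,1],
  [0,0,0,0,0,0,1],
  [0,0,0,0,0,0,1],
  [0,0,0,0,0,0,1],
  [0,0,0,0,0,0,1],
  [0,0,0,0,0,0,1],
  [0,0,0,0,0,0,1],
  [0,0,0,0,0,0,1],
  [0,0,0,0,0,0,1],
  [0,0,0,0,0,0,1],
  [0,0,0,0,0,0,1],
  [0,0,0,0,0,0,1],
  [0,0,0,0,0,0,1],
  [0,0,0,0,0,0,1],
  [0,0,0,0,0,0,1],
  [0,0,0,0,0,0,1],
  [0,0,0,0,0,0,1],
  [0,0,0,0,0,0,1],
  [0,0,0,0,0,0,1],
  [0,0,0,0,0,0,1],
])

```text
time_s: 20.52
ee_pos: [0.5668, 0.1587, 0.016]
eef_rot: [-3.141, -0.0, -0.079]
force: [1.3, 5.8, -0.8]
grip_width: 0.0295
grip_force: 54.9
```

>>> play_rows([
  [0,0,0,0,0,0,1],
  [0,0,0,0,0,0,1],
  [0,0,0,0,0,0,1],
  [0,0,0,0,0,0,1],
  [0,0,0,0,0,0,1],
  [0,0,0,0,0,0,1],
  [0,0,0,0,0,0,1],
  [0,0,0,0,0,0,1],
  [0,0,0,0,0,0,1],
  [0,0,0,0,0,0,1],
])

```text
time_s: 21.35
ee_pos: [0.5668, 0.1587, 0.016]
eef_rot: [-3.141, -0.0, -0.079]
force: [1.1, 4.9, -0.7]
grip_width: 0.0293
grip_force: 54.9
```

Run:
```python
from fr import *
t,m=snap('side','s11'); a,_=load('s3'); im,mw=snap('wrist','w11')
o=ctrl.get_obs(); print(o['time_s'],o['ee_pos'].round(4),o['grip_width'],o['grip_force'],o['moment'].round(2))
P=lambda x,y,z: np.r_[(B+[x/1000,y/1000])@np.array([X,Y]),z]
g=cv2.cvtColor(im,cv2.COLOR_BGR2GRAY).astype(float)
q=proj(mw,[P(30,0,.082)]); print(q)
print(g[290:350:2,265:275].mean(1).astype(int).tolist(), g[290:350:2,290:300].mean(1).astype(int).tolist())
w10=cv2.imread('pics/w10.png'); d=cv2.absdiff(cv2.cvtColor(w10,6),cv2.cvtColor(im,6)); print('mean diff spacer region',d[288:325,230:332].mean())
```

```text
21.45 [0.5669 0.1587 0.016 ] 0.02962214414592616 54.88467553455848 [ 1.15 -0.16 -0.11]
[[280.45913662 326.72728049]]
[143, 141, 137, 137, 138, 138, 136, 132, 133, 133, 131, 126, 126, 126, 126, 126, 125, 126, 146, 202, 206, 207, 160, 39, 46, 53, 56, 59, 62, 64] [140, 137, 135, 135, 136, 135, 133, 124, 112, 89, 103, 126, 126, 126, 125, 126, 125, 125, 132, 202, 205, 206, 157, 39, 46, 52, 55, 58, 63, 65]
mean diff spacer region 30.646263910969793
```

```bash
python3 -c "
from station import ctrl
print(ctrl.hand_in())"
```

```text
the job is handed in; nothing more can be done
None
```

I handed the job in with the spacer standing on its seat (within about 1 mm by the wrist camera) and the bolt head held at 55 N for about 2.5 s. The grip opening stayed steady at about 29.5 mm, so the head was not turning; the hand-in returned no verdict. My first grasp missed because the fingers end about 31 mm short of the reported TCP, and finding that took a closed-finger touch of about 53 N on the spacer's top.

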